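Fit the splined gears to a shaker drive

TASK

Get the shaker drive on the bench ready to run: take the dust cap off its splined hub and put it in the white parts tray, then slide every gear lying on the bench onto the hub, largest at the bottom and smallest on top, turning each so that its wide slot goes over the hub's one wide spline, all stacked fully home. When all the gears are on, turn the hex clamp nut beside the hub clockwise until it stops. Do not knock over the two glass flasks.

Things in the scene. Friction and masses are not known exactly. Their poses are not given: they have to be found in the camera images.
- hub_seat (a point): Centre of the top of the hub's round shoulder (32 mm diameter, 6 mm high, on the drive's white housing, whose top is 50 mm above the bench): gears rest here. Fixed, placed and turned anew at each start. z up along the hub; x points to its one wide master spline, a bar 6 mm wide reaching 13 mm from the axis, from the shoulder to 46 mm above it.
- hub_nose (a point): Top of the steel hub shaft, 56 mm above hub_seat, same axes. Shaft 15 mm diameter; its top 6 mm tapers to 9 mm. The top 10 mm is free of the master spline, so a gear put on the nose can be turned until its slot finds the spline. The fine splines are only looks.
- clamp_nut (a joint): Turn of the brass hex clamp nut, rad: grows clockwise seen from above, stiff stop at 4.2 (tight); starts at 0 to 0.5; stays where it is left; about 0.12 N m of friction. It turns without rising or sinking and cannot come off.
- nut_mid (a point): Centre of the clamp nut (half-way up), which stands upright on the housing 110 mm from the hub axis. Hexagon 26 mm across flats, 26 mm high (bottom 3 mm above the housing), with a stud showing 8 mm above it. x (which turns with the nut) is square to a pair of flats, so flats are also every 60 degrees from it.
- cap_knob (a point): Centre of the knob on top of the grey dust cap: knob 22 mm diameter, 22 mm high (it begins 10 mm below this point, where the cap's flat 46 mm top is, and ends 12 mm above). The cap starts over the hub, standing on the housing, and must be lifted straight up by at least 65 mm to clear the hub. z is up along the cap.
- cap_mid (a point): Centre of the dust cap's body, a tube closed at the top, 46 mm outside diameter, 39 mm inside, 70 mm high without its knob; this point is 35 mm above the cap's open lower rim, on its axis (z, towards the knob). 70 g.
- tray_in (a point): Centre of the inner floor of the square white parts tray, 160 mm outside, 152 mm inside, 22 mm high, floor 4 mm thick. Fixed, but placed anew at each start.
- flask_a: Glass volumetric flask with a white stopper, bulb 76 mm diameter, 186 mm tall; origin at the centre of its foot, z up. Leave it standing.
- flask_b: Glass volumetric flask with a white stopper, bulb 84 mm diameter, 206 mm tall; origin at the centre of its foot, z up. Leave it standing.
- gear62_mid (a point): Centre (half-way up) of the steel spur gear 62 mm in diameter over its teeth, 12 mm thick, lying flat on the bench, z up. x points to the wide slot of its bore (9 mm wide, reaching 14 mm from the axis); the bore clears the hub shaft by 1.5 mm all round. Grip across the rim at any angle. May be absent: three or all four of the sizes 62, 54, 46, 38 mm are there.
- gear54_mid (a point): Centre (half-way up) of the steel spur gear 54 mm in diameter over its teeth, 12 mm thick, lying flat on the bench, z up. x points to the wide slot of its bore (9 mm wide, reaching 14 mm from the axis); the bore clears the hub shaft by 1.5 mm all round. Grip across the rim at any angle. May be absent: three or all four of the sizes 62, 54, 46, 38 mm are there.
- gear46_mid (a point): Centre (half-way up) of the steel spur gear 46 mm in diameter over its teeth, 12 mm thick, lying flat on the bench, z up. x points to the wide slot of its bore (9 mm wide, reaching 14 mm from the axis); the bore clears the hub shaft by 1.5 mm all round. Grip across the rim at any angle. May be absent: three or all four of the sizes 62, 54, 46, 38 mm are there.
- gear38_mid (a point): Centre (half-way up) of the steel spur gear 38 mm in diameter over its teeth, 12 mm thick, lying flat on the bench, z up. x points to the wide slot of its bore (9 mm wide, reaching 14 mm from the axis); the bore clears the hub shaft by 1.5 mm all round. Grip across the rim at any angle. May be absent: three or all four of the sizes 62, 54, 46, 38 mm are there.
Things that resemble listed ones, but are neither listed nor needed, are in the scene too. Of the things shaped like the part that bears tray_in, the white one is meant.

How it is judged:
By the outcome, as a careful person would: the job done as asked, in the order asked, and still so for the second after the job is handed in, with the robot touching nothing.
Of gear62, gear54, gear46, gear38 only 3 to 4 are there at a start; the rules pass over those that are not, and their reading is None.
At some moment in a run one of gear62, gear54, gear46, gear38 may be knocked a few centimetres aside while the robot is not near it.
Once in a run the grip may slacken for a moment while it holds something.
It also fails if it takes over 210 s, if anything falls off the work surface, if the arm or the gripper's body presses on something with over 40 N, if the wrist force passes 120 N, or if a joint passes its speed limit or range.

ROBOT

A 6-joint arm with a two-finger parallel gripper is mounted at the origin on the work surface. World frame = base frame: x ahead of the robot, y to its left, z up, the work surface at z = 0. Lengths are in mm, angles in rad, forces in N, time in s.
With the tool pointing down it reaches from about 325 to 775 mm from the base axis. Payload 5.5 kg.
Tool frame: the origin (TCP) lies midway between the tips of the shut fingers; the grasp point (between the pads) lies 19 mm behind it (bot.hold_point_z is the distance from the TCP to the grasp point, in mm); z points along the fingers, y is the line along which they close (so a half turn about z gives the same grasp; the last joint's range is limited). The gripper opens to 85 mm and grips with 20 to 120 N. Pads are 22 mm wide; open, the fingers measure 114 mm over their backs; the gripper's body (76 mm by 85 mm) begins 54 mm behind the grasp point. The pads swing forward as they close: fully open they stand 13 mm farther back than shut.
Start: joints at [-1.351, 0.091, 1.231, -0, 1.82, -0.057], TCP at [163.966, -577.175, 231.275] pointing down, gripper open.
Joint ranges: [-2.87, 2.87], [-0.86, 2.18], [0.17, 2.46], [-1.51, 4.65], [0.06, 2.69], [-2.65, 2.65]. Speed limits (rad/s): [2.57, 2.57, 3.01, 3.14, 3.14, 3.14].

INTERFACE

Orientations are given as a unit quaternion [x, y, z, w].
In Python, from station import bot, eyes, job gives the robot as it stands.
- The arm moves only by the shell command python3 -m jog 'ROWS' [FORCE]. ROWS is JSON, a list of rows, each a list of 7 numbers: the shift along the tool's x, y, z each as a share of 0.2 m, from -1 to 1, then the turn, a rotation vector about the tool's x, y, z each as a share of pi/2 rad, from -1 to 1, then the gripper's target within -1 to 1 (shut at 1, half-way at 0, fully open at -1). In form: [[tx, ty, tz, rx, ry, rz, hand], ...]. A call has exactly 8 rows; each row shifts and turns the commanded pose from where the row before left it, along the tool's axes as they then stand; what a row does not reach is not made up. A row lasts 1/8 s, in which the tool goes at most 62.5 mm and 10.7 degrees, less where a joint would pass 70% of its speed; a pose out of reach is approached as far as the arm can. A call with a number of a shift or a turn outside -1 to 1 is refused whole. A call with a gripper value outside its range is refused whole. The fingers move at their own pace and stop on an object; FORCE is the grip in N (left out, the last holds). Time passes only in rows, so rows that do not move let the fingers close, or fill a call up. It gives the time, the measured TCP pose, the force, the opening and the grip force at its end, in the units of the state.
- bot.get_obs(): the state, without advancing time (a new reading comes with each control period).
- eyes.get_image(name): name is "side" or "top" or "wrist"; returns a dict with "image" (480x640x3 uint8, red, green, blue), "range_z" (480x640 float32, mm along the optical axis (not along the pixel's ray), 0 where there is no reading), "mtx" (3x3 intrinsics, pixels), "distortion" ([k1, k2, p1, p2, k3] as OpenCV has them; the pictures are not rectified), "R" (3x3) and "t" (3): a world point X has camera coordinates R X + t. Camera axes: x right, y down, z forward; pixel columns grow to the right and rows downward; lengths in mm; the calibration is good to about 2 mm. A picture is of the moment at which its call begins.
- job.finish_job(): hands the job in; it is judged then, once.
The state is a dict: "time": time; "joint_positions": joint angles; "dq": joint speeds; "effort": joint torques, N m; "tcp_pos": TCP position; "tcp_rot": TCP orientation; "contact_force": force on the tool from outside, world axes, zero at the start; "torque": the same for the moment, N m; "width": finger opening in mm; "gripper_force": force on a finger pad.
Only numpy, scipy, OpenCV 4.12 (cv2) and the standard library are available. Lean on these libraries where they do the work, as an engineer would, in place of code of your own. Each camera call takes 0.05 s, during which the arm holds its last target. There are 200 camera calls.

## Working session

There is one attempt and no reset: what is moved stays moved. The work goes in short steps, Python scripts to look and compute and a shell command to move; the robot and the scene stay as the last step left them, time stands still between calls to the robot, and variables do not carry over. Pictures are saved under pics/ and viewed, at most 17 in all, crops included, and the job is handed in when it is done.

```bash
ls; mkdir -p pics; cat > h.py <<'E'
import numpy as np, cv2
from station import bot, eyes, job
def snap(name, fn=None):
    d=eyes.get_image(name)
    np.savez('last_%s.npz'%name,**d)
    if fn: cv2.imwrite('pics/'+fn,d['image'][:,:,::-1])
    return d
def load(name): return dict(np.load('last_%s.npz'%name))
def ray(d,u,v):
    n=cv2.undistortPoints(np.array([[[u,v]]],float),d['mtx'],d['distortion'])[0,0]
    R=d['R'];c=-R.T@d['t']; return c,R.T@np.array([n[0],n[1],1.])
def at_z(d,u,v,z):
    c,r=ray(d,u,v); return c+r*(z-c[2])/r[2]
def at_d(d,u,v):
    c,r=ray(d,u,v); return c+r*d['range_z'][int(round(v)),int(round(u))]
def proj(d,X):
    p,_=cv2.projectPoints(np.array(X,float).reshape(-1,1,3),cv2.Rodrigues(d['R'])[0],d['t'],d['mtx'],d['distortion']); return p.reshape(-1,2)
def cloud(d):
    v,u=np.mgrid[0:480,0:640]
    n=cv2.undistortPoints(np.stack([u,v],-1).reshape(-1,1,2).astype(float),d['mtx'],d['distortion']).reshape(480,640,2)
    P=np.dstack([n,np.ones((480,640))])*d['range_z'][...,None]
    return (P-d['t'].reshape(3))@d['R']
E
python3 - <<'E'
from h import *
for n in('top','side'):
    d=snap(n,n+'0.png'); print(n,d['mtx'].round(1).tolist(),(-d['R'].T@d['t']).round(),d['R'].round(2).tolist())
o=bot.get_obs(); print(o['time'],o['tcp_pos'],o['tcp_rot'],bot.hold_point_z)
E
```

```text
pics
top [[439.0, 0.0, 317.3], [0.0, 439.0, 240.5], [0.0, 0.0, 1.0]] [ 341. -115. 1234.] [[0.02, -1.0, -0.01], [-0.99, -0.02, -0.11], [0.11, 0.01, -0.99]]
side [[597.7, 0.0, 319.5], [0.0, 597.7, 240.5], [0.0, 0.0, 1.0]] [ 115. 1175.  973.] [[-0.97, -0.26, -0.0], [-0.14, 0.52, -0.84], [0.22, -0.81, -0.54]]
0.1 [ 163.90414318 -576.89398543  230.24406426] [ 9.90435197e-01  1.37975688e-01 -8.04410691e-05 -9.07582598e-04] 18.700000000000003
```

View pics/top0.png

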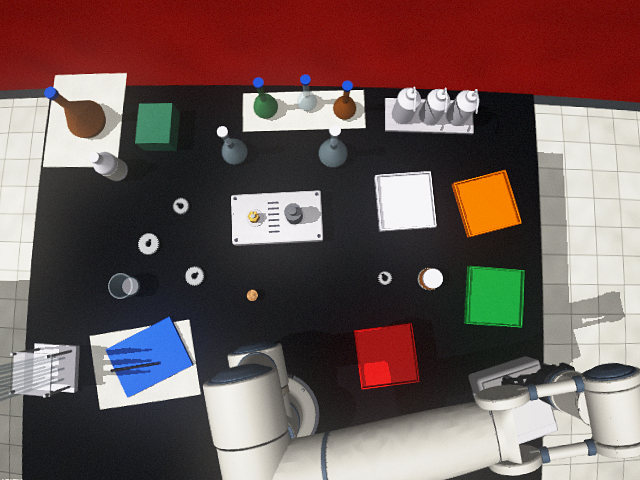

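View pics/side0.png

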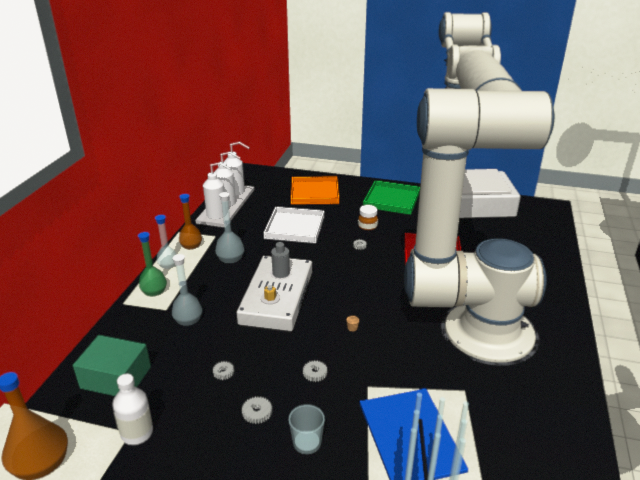

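The top view shows four gears near (181,206), (148,243), (194,275) and (385,278), plus the nut at (253,216), the cap at (293,212) and the white tray at (405,201). The flasks are at (233,150) and (333,150). Next I'll measure these from the cloud.

```bash
python3 - <<'E'
from h import *
d=load('top'); C=cloud(d)
def blob(u,v,r,z0,z1,white=False):
    s=C[v-r:v+r,u-r:u+r].reshape(-1,3); m=(s[:,2]>z0)&(s[:,2]<z1)
    im=d['image'][v-r:v+r,u-r:u+r].reshape(-1,3)
    if white: m&=im.min(1)>80
    s=s[m]
    if len(s)<5: print('few',u,v,len(s));return
    (c,wh,a)=cv2.minAreaRect(s[:,:2].astype(np.float32))
    print((u,v),len(s),'ctr',np.round(c,1),'wh',np.round(wh,1),'ang',round(a,1),'z',np.percentile(s[:,2],[5,50,95]).round(1))
for u,v in [(181,206),(148,243),(194,275),(385,278)]:
    blob(u,v,18,6,20)
    blob(u,v,18,-10,30,True)
print('cap');blob(293,212,14,105,160); blob(293,212,14,130,160)
print('nut');blob(253,216,12,65,110)
print('housing');blob(277,217,60,42,58)
print('tray');blob(405,201,45,10,40,True);blob(405,201,45,1,40,True)
print('flask');blob(233,147,28,20,250);blob(333,147,28,20,250)
E
```

```text
(181, 206) 165 ctr [573.7 302.9] wh [83.7 98. ] ang 75.2 z [ 7.1 11.5 15.6]
(181, 206) 172 ctr [573.3 293.7] wh [48.3 45.1] ang 62.8 z [-0.9 11.2 15.6]
(148, 243) 328 ctr [459.4 392.2] wh [87.8 66.2] ang 83.1 z [ 7.4 12.  16. ]
(148, 243) 322 ctr [461. 382.] wh [61.5 64.5] ang 0.3 z [ 7.1 12.1 16. ]
(194, 275) 251 ctr [388.7 255.2] wh [92.  75.3] ang 72.3 z [ 7.5 11.7 15.9]
(194, 275) 257 ctr [374.2 242.8] wh [54.7 52. ] ang 67.0 z [ 0.7 11.6 15.9]
(385, 278) 107 ctr [ 382.1 -279.4] wh [90.2 69.8] ang 77.3 z [ 6.6 11.7 16.1]
(385, 278) 116 ctr [ 381.  -292.8] wh [37.8 33.8] ang 62.2 z [-1.2 11.4 16. ]
cap
(293, 212) 258 ctr [542.3 -38.1] wh [44.6 44.1] ang 1.8 z [115.5 121.  143.8]
(293, 212) 63 ctr [541.4 -38.4] wh [20.5 20.4] ang 27.1 z [138.6 142.  144.9]
nut
(253, 216) 89 ctr [534.   70.1] wh [26.5 25.6] ang 78.8 z [71.5 79.3 87.5]
housing
(277, 217) 4261 ctr [588.4   2.4] wh [247.  311.8] ang 1.8 z [45.9 50.2 54.4]
tray
(405, 201) 503 ctr [ 599.7 -349.5] wh [161.9 161.1] ang 5.5 z [10.5 20.6 25.3]
(405, 201) 3041 ctr [ 602.1 -348.4] wh [167.1 162.6] ang 5.4 z [ 1.7  5.2 22.4]
flask
(233, 147) 655 ctr [724.9 138. ] wh [63.4 71.1] ang 32.6 z [ 28.9  61.7 186.2]
(333, 147) 760 ctr [ 762.  -140.2] wh [143.7  79.4] ang 2.0 z [ 32.9  67.1 207.1]
```

```bash
cat >> h.py <<'E'
from scipy.spatial.transform import Rotation as Rn
def psi():
    M=Rn.from_quat(bot.get_obs()['tcp_rot']).as_matrix(); return np.degrees(np.arctan2(M[1,0],M[0,0]))
def go(x,y,z,p=None):
    """shares: turn first (tool axes), then shift in turned axes"""
    o=bot.get_obs(); M=Rn.from_quat(o['tcp_rot']); p=psi() if p is None else p
    a=np.radians(p); T=Rn.from_matrix(np.array([[np.cos(a),np.sin(a),0],[np.sin(a),-np.cos(a),0],[0,0,-1.]]))
    rv=(M.inv()*T).as_rotvec()/(np.pi/2)
    s=T.inv().apply(np.array([x,y,z])-o['tcp_pos'])/200
    print('t',round(o['time'],1),'psi',round(psi(),1),'tcp',o['tcp_pos'].round(1),'turn',rv.round(3),'shift',s.round(3),'w',round(o['width'],1))
E
python3 -c "
from h import *
go(542,-38,190,15.8)"
```

```text
t 0.1 psi 15.9 tcp [ 163.9 -576.9  230.2] turn [-0.001 -0.     0.001] shift [ 2.553 -2.078  0.201] w 85.4
```

```bash
python3 -m jog '[[0.2,-0.17,0,0,0,0,-1],[0.2,-0.17,0,0,0,0,-1],[0.2,-0.17,0,0,0,0,-1],[0.2,-0.17,0,0,0,0,-1],[0.2,-0.17,0,0,0,0,-1],[0.2,-0.17,0,0,0,0,-1],[0.2,-0.17,0,0,0,0,-1],[0.2,-0.17,0,0,0,0,-1]]' 40
python3 -m jog '[[0.2,-0.17,0,0,0,0,-1],[0.2,-0.17,0,0,0,0,-1],[0.2,-0.17,0,0,0,0,-1],[0.2,-0.17,0,0,0,0,-1],[0.1,-0.0,0,0,0,0,-1],[0,0,0,0,0,0,-1],[0,0,0,0,0,0,-1],[0,0,0,0,0,0,-1]]'
python3 - <<'E'
from h import *
go(542,-38,190,15.8)
d=snap('wrist','w1.png'); C=cloud(d)
s=C.reshape(-1,3);m=(s[:,2]>128)&(s[:,2]<160)&(np.hypot(s[:,0]-542,s[:,1]+38)<40)
print(m.sum(),cv2.minEnclosingCircle(s[m][:,:2].astype(np.float32)),np.median(s[m][:,2]))
E
```

```text
time: 1.1
tcp_pos: [398.0, -226.5, 230.9]
tcp_rot: [0.99, 0.138, -0.0, -0.0]
contact_force: [-0.0, -0.9, 0.2]
width: 85.4
gripper_force: 0.0
time: 2.1
tcp_pos: [532.9, -48.8, 231.5]
tcp_rot: [0.991, 0.137, 0.0, 0.0]
contact_force: [-0.7, 0.4, 0.0]
width: 85.5
gripper_force: 0.0
t 2.1 psi 15.8 tcp [532.9 -48.8 231.5] turn [ 0. -0. -0.] shift [ 0.059 -0.04   0.208] w 85.5
1262 ((543.5317993164062, -36.856544494628906), 10.911325454711914) 142.65947454483182
```

View pics/w1.png

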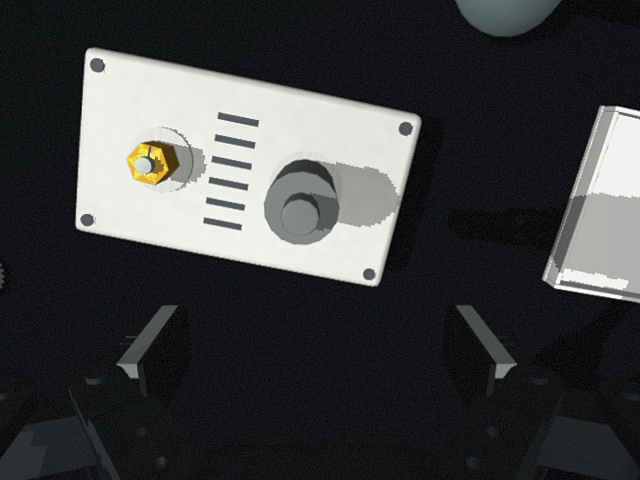

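The wrist view shows the knob at (300,213), which puts its centre at about (543,-37), and the nut at (150,164). I'll go down and grip the knob.

```bash
python3 -m jog '[[0.067,-0.042,0,0,0,0,-1],[0,0,0.13,0,0,0,-1],[0,0,0.13,0,0,0,-1],[0,0,0.13,0,0,0,-1],[0,0,0.1,0,0,0,-1],[0,0,0.045,0,0,0,-1],[0,0,0,0,0,0,1],[0,0,0,0,0,0,1]]' 50
python3 -m jog '[[0,0,0,0,0,0,1],[0,0,0,0,0,0,1],[0,0,0,0,0,0,1],[0,0,0,0,0,0,1],[0,0,0,0,0,0,1],[0,0,-0.02,0,0,0,1],[0,0,-0.05,0,0,0,1],[0,0,0,0,0,0,1]]'
```

```text
time: 3.15
tcp_pos: [544.6, -36.4, 125.6]
tcp_rot: [0.99, 0.138, 0.001, 0.0]
contact_force: [0.2, 0.9, -0.6]
width: 51.4
gripper_force: 0.0
time: 4.15
tcp_pos: [544.5, -36.4, 139.3]
tcp_rot: [0.99, 0.138, 0.001, 0.0]
contact_force: [-0.2, -0.6, -0.2]
width: 19.9
gripper_force: 48.9
```

```bash
python3 -m jog '[[0,0,-0.1,0,0,0,1],[0,0,-0.12,0,0,0,1],[0,0,-0.12,0,0,0,1],[0,0,-0.11,0,0,0,1],[-0.025,0.19,0,0,0,0,1],[-0.025,0.19,0,0,0,0,1],[-0.025,0.19,0,0,0,0,1],[-0.025,0.19,0,0,0,0,1]]'
python3 -m jog '[[-0.025,0.19,0,0,0,0,1],[-0.025,0.19,0,0,0,0,1],[-0.025,0.19,0,0,0,0,1],[-0.025,0.19,0,0,0,0,1],[0,0,0,0,0,0,1],[0,0,0,0,0,0,1],[0,0,0,0,0,0,1],[0,0,0,0,0,0,1]]'
python3 - <<'E'
from h import *
go(592,-342,81,15.8)
d=snap('wrist','w2.png')
E
```

```text
time: 5.15
tcp_pos: [566.5, -189.2, 229.7]
tcp_rot: [0.99, 0.138, 0.001, 0.0]
contact_force: [-0.1, -0.5, 0.3]
width: 20.1
gripper_force: 49.0
time: 6.15
tcp_pos: [588.8, -338.7, 229.0]
tcp_rot: [0.99, 0.139, 0.0, 0.0]
contact_force: [-0.2, 0.3, -0.1]
width: 20.2
gripper_force: 49.1
t 6.2 psi 15.9 tcp [ 588.8 -338.7  229. ] turn [ 0.    -0.     0.001] shift [0.011 0.02  0.74 ] w 20.2
```

View pics/w2.png

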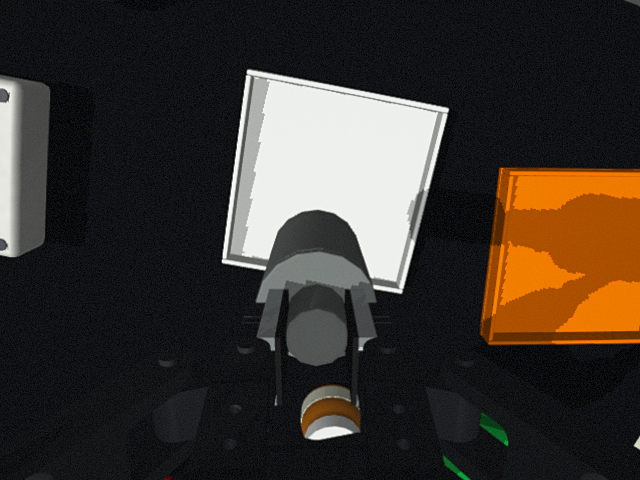

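The cap is held upright at (318,290), in line with the white tray. Lowering it now.

```bash
python3 -m jog '[[0.01,0.02,0.14,0,0,0,1],[0,0,0.15,0,0,0,1],[0,0,0.15,0,0,0,1],[0,0,0.14,0,0,0,1],[0,0,0.1,0,0,0,1],[0,0,0.04,0,0,0,1],[0,0,0.015,0,0,0,1],[0,0,0,0,0,0,1]]'
python3 -m jog '[[0,0,0,0,0,0,-1],[0,0,0,0,0,0,-1],[0,0,0,0,0,0,-1],[0,0,0,0,0,0,-1],[0,0,-0.1,0,0,0,-1],[0,0,-0.2,0,0,0,-1],[0,0,-0.3,0,0,0,-1],[0,0,-0.15,0,0,0,-1]]'
python3 - <<'E'
from h import *
d=snap('side','s1.png')
C=cloud(snap('top')); s=C.reshape(-1,3)
m=(np.hypot(s[:,0]-590,s[:,1]+340)<70)&(s[:,2]>40)&(s[:,2]<100)
print(m.sum(),s[m].mean(0),s[m][:,2].max())
go(543,-36,230,15.8)
E
```

```text
time: 7.2
tcp_pos: [592.1, -343.2, 82.4]
tcp_rot: [0.99, 0.138, 0.001, 0.001]
contact_force: [-0.6, 0.8, -0.5]
width: 20.1
gripper_force: 49.1
time: 8.2
tcp_pos: [592.2, -343.4, 238.1]
tcp_rot: [0.99, 0.138, 0.003, 0.003]
contact_force: [-0.3, 0.0, -0.2]
width: 85.6
gripper_force: 0.0
267 [ 586.36384743 -340.01224168   75.71979278] 99.1980664761662
t 8.3 psi 15.9 tcp [ 592.8 -343.8  239.4] turn [ 0.005 -0.005  0.001] shift [ 0.179 -1.549  0.047] w 85.1
```

```bash
python3 -m jog '[[0.01,-0.25,0,0,0,0,-1],[0.01,-0.25,0,-0.005,0.005,0,-1],[0.01,-0.25,0,0,0,0,-1],[0.01,-0.25,0,0,0,0,-1],[0.01,-0.25,0,0,0,0,-1],[0.01,-0.25,0,0,0,0,-1],[0,-0.04,0,0,0,0,-1],[0,0,0,0,0,0,-1]]'
python3 - <<'E'
from h import *
d=snap('wrist'); im=d['image']
p=proj(d,[[543.5,-37,112]])[0]; print(p); x,y=p.round().astype(int)
cv2.imwrite('pics/hub.png',cv2.resize(im[max(0,y-70):y+70,x-90:x+90],None,fx=4,fy=4,interpolation=cv2.INTER_CUBIC)[:,:,::-1]); print(x-90,max(0,y-70))
C=cloud(d);s=C.reshape(-1,3); o=(543.5,-37)
for a,b in((100,120),(106,118),(50,104)):
    m=(np.hypot(s[:,0]-o[0],s[:,1]-o[1])<14)&(s[:,2]>a)&(s[:,2]<b)
    print(a,b,m.sum(),s[m].mean(0).round(1),cv2.minEnclosingCircle(s[m][:,:2].astype(np.float32)))
m=(np.hypot(s[:,0]-534,s[:,1]-71)<25)&(s[:,2]>65)&(s[:,2]<100)
print('nut',cv2.minEnclosingCircle(s[m][:,:2].astype(np.float32)))
go(543,-36,230,15.8)
E
```

```text
time: 9.3
tcp_pos: [518.9, -43.3, 229.5]
tcp_rot: [0.99, 0.138, 0.004, 0.004]
contact_force: [-0.3, -0.4, 1.0]
width: 85.4
gripper_force: 0.0
[314.97133375 188.04378411]
225 118
100 120 534 [545.9 -38.8 109. ] ((545.8045654296875, -40.0145149230957), 10.145346641540527)
106 118 410 [544.6 -37.6 110.8] ((543.9469604492188, -37.77275466918945), 7.315400123596191)
50 104 778 [548.3 -35.   69.6] ((543.5110473632812, -36.9981689453125), 13.985334396362305)
nut ((535.7804565429688, 71.58597564697266), 15.109186172485352)
t 9.3 psi 15.9 tcp [519.  -44.  229.4] turn [ 0.005 -0.005  0.001] shift [ 0.126 -0.006 -0.003] w 85.6
```

View pics/hub.png

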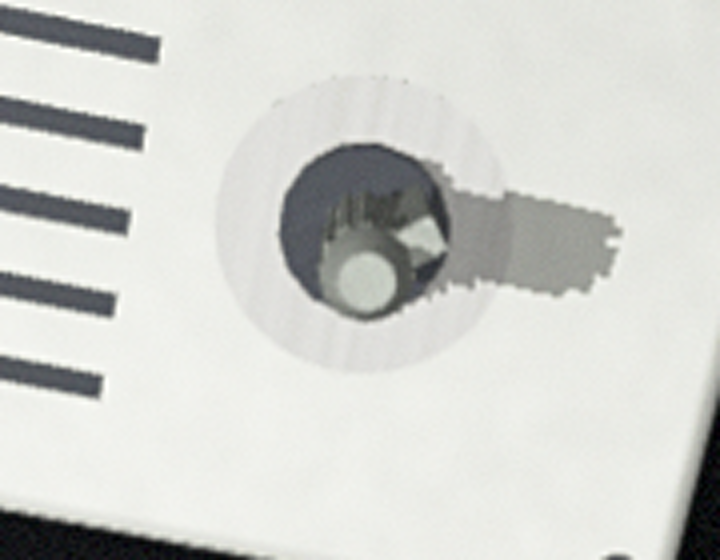

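The nose shows at crop (367,281) and the white top of the spline near (425,235). I'll rectify this to the spline's top plane for the angle.

```bash
cat >> h.py <<'E'
def rect(d,cx,cy,z,half=25,px=12):
    """top-down view of plane z: right = +x world, up = +y world, centred; px per mm"""
    n=int(2*half*px); g=np.arange(n)/px-half
    X=np.stack([np.tile(cx+g,(n,1)),np.tile((cy-g)[:,None],(1,n)),np.full((n,n),z)],-1)
    p=proj(d,X.reshape(-1,3)).reshape(n,n,2).astype(np.float32)
    return cv2.remap(d['image'],p[...,0],p[...,1],cv2.INTER_CUBIC)[:,:,::-1]
E
python3 - <<'E'
from h import *
d=load('wrist'); 
print('nose',at_z(d,316.75,188.25,112).round(1))
cv2.imwrite('pics/hubr.png',rect(d,544,-37,102,18,16))
E
```

```text
nose [543.7 -38.1 112. ]
```

View pics/hubr.png

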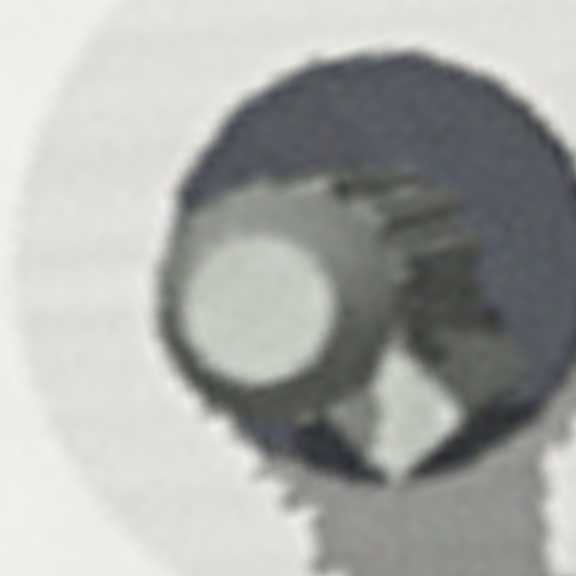

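Spline angle: the outer end edge runs from (398,475) to (465,412) with the axis at (283,305), so H is about -45°. Next, look at gear62.

```bash
python3 -m jog '[[0.015,-0.23,0,0.005,-0.005,0,-1],[0.015,-0.23,0,0,0,0,-1],[0.015,-0.23,0,0,0,0,-1],[0.015,-0.23,0,0,0,0,-1],[0.015,-0.23,0,0,0,0,-1],[0.015,-0.23,0,0,0,0,-1],[0.015,-0.23,0,0,0,0,-1],[0.015,-0.23,0,0,0,0,-1]]'
python3 -m jog '[[0.015,-0.23,0.1,0,0,0,-1],[0,-0.06,0.1,0,0,0,-1],[0,0,0.05,0,0,0,-1],[0,0,0,0,0,0,-1],[0,0,0,0,0,0,-1],[0,0,0,0,0,0,-1],[0,0,0,0,0,0,-1],[0,0,0,0,0,0,-1]]'
cat >> h.py <<'E'
def gear(x,y,D,fn,z=12):
    d=snap('wrist'); C=cloud(d); s=C.reshape(-1,3); im=d['image'].reshape(-1,3)
    m=(np.hypot(s[:,0]-x,s[:,1]-y)<D/2+12)&(s[:,2]>z-6)&(s[:,2]<z+6)&(im.min(1)>60)
    q=s[m][:,:2].astype(np.float32)
    c,r=cv2.minEnclosingCircle(q); mr=cv2.minAreaRect(q)
    print('gear',np.round(c,1),'D',round(2*r,1),'rect',np.round(mr[0],1),np.round(mr[1],1),'n',m.sum(),'z',np.median(s[m][:,2]).round(1),'pix',proj(d,[[c[0],c[1],z]])[0].round())
    cv2.imwrite('pics/'+fn,rect(d,mr[0][0],mr[0][1],z,D/2+4,6)); return d
E
python3 - <<'E'
from h import *
gear(461,382,62,'g62.png'); go(461,382,200,15.8)
E
```

```text
time: 10.35
tcp_pos: [442.4, 317.4, 228.9]
tcp_rot: [0.991, 0.137, -0.0, 0.0]
contact_force: [-0.2, -0.3, -0.1]
width: 85.1
gripper_force: 0.0
time: 11.35
tcp_pos: [428.7, 373.7, 179.7]
tcp_rot: [0.99, 0.138, 0.0, -0.0]
contact_force: [-0.3, 0.2, -0.7]
width: 85.4
gripper_force: 0.0
gear [461.9 381.1] D 62.1 rect [462.1 381.3] [60.7 61.5] n 4873 z 13.0 pix [318. 163.]
t 11.4 psi 15.9 tcp [428.6 373.7 179.6] turn [-0.    -0.     0.001] shift [ 0.167  0.004 -0.102] w 85.1
```

View pics/g62.png

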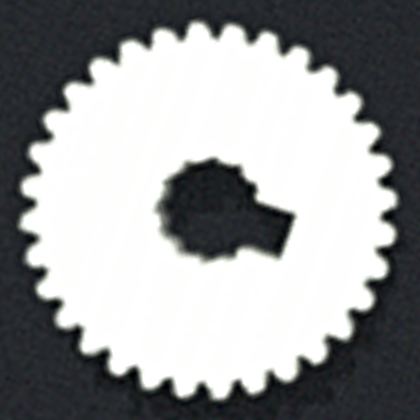

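Slot end edge runs from (294,213) to (277,257), with the bore centre at (208,208), so S is about -20.5°. The gear centre is (462,381). Gripping it.

```bash
python3 -m jog '[[0.1,0.01,0.1,0,0,0,-1],[0.071,0,0.15,0,0,0,-1],[0,0,0.2,0,0,0,-1],[0,0,0.2,0,0,0,-1],[0,0,0.15,0,0,0,-1],[0,0,0.08,0,0,0,-1],[0,0,0.038,0,0,0,-1],[0,0,0,0,0,0,-1]]' 80
python3 -m jog '[[0,0,0,0,0,0,1],[0,0,0,0,0,0,1],[0,0,0,0,0,0,1],[0,0,0,0,0,0,1],[0,0,0,0,0,0,1],[0,0,0,0,0,0,1],[0,0,0,0,0,0,1],[0,0,0,0,0,0,1]]'
```

```text
time: 12.4
tcp_pos: [462.3, 381.4, -3.6]
tcp_rot: [0.99, 0.138, 0.0, -0.0]
contact_force: [0.1, -0.2, 0.8]
width: 85.6
gripper_force: 0.0
time: 13.4
tcp_pos: [463.2, 382.1, -1.5]
tcp_rot: [0.99, 0.138, 0.002, -0.001]
contact_force: [-1.8, -0.4, 6.0]
width: 59.1
gripper_force: 86.0
```

```bash
python3 -m jog '[[0,0,-0.05,0,0,0,1],[0,0,-0.1,0,0,0,1],[0,0,-0.2,0,0,0,1],[0,0,-0.2,0,0,0,1],[0,0,-0.2,0,0,0,1],[0,0,-0.1,0,0,0.09,1],[0,0,0,0,0,0.09,1],[0,0,0,0,0,0.092,1]]'
python3 - <<'E'
from h import *
go(543.7,-37.8,167,-8.7)
C=cloud(snap('wrist','w3.png'))
E
```

```text
time: 14.4
tcp_pos: [462.2, 381.2, 167.7]
tcp_rot: [0.997, -0.078, 0.001, -0.001]
contact_force: [-0.2, 0.3, -2.6]
width: 59.2
gripper_force: 86.7
t 14.4 psi -8.9 tcp [462.2 381.2 167.7] turn [-0.001 -0.001 -0.002] shift [0.72  2.009 0.003] w 59.2
```

View pics/w3.png

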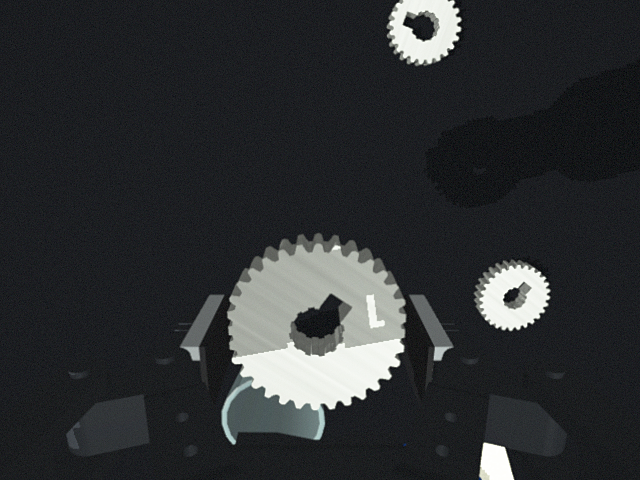

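The gear is held with its bore near (317,323) and the slot end near (331,293)–(352,306). I'll compute the angle and centre.

```bash
cat >> h.py <<'E'
def held(x,y,D,zt):
    d=load('wrist'); C=cloud(d); s=C.reshape(-1,3); im=d['image'].reshape(-1,3)
    m=(np.hypot(s[:,0]-x,s[:,1]-y)<D/2+3)&(abs(s[:,2]-zt)<4)
    q=s[m][:,:2].astype(np.float32); c,r=cv2.minEnclosingCircle(q)
    print('held centre',np.round(c,1),'D',round(2*r,1),'z',np.median(s[m][:,2]).round(1)); return d,c
E
python3 - <<'E'
from h import *
d,c=held(462.2,381.2,62,181)
a,b=at_z(d,331,293,181),at_z(d,352,306.5,181); mid=(a+b)/2
print(mid,np.hypot(*(mid[:2]-c)),np.degrees(np.arctan2(mid[1]-c[1],mid[0]-c[0])), 'normal',np.degrees(np.arctan2(*(b-a)[:2]*[1,-1]))%180-180 ,np.hypot(*(b-a)[:2]))
E
```

```text
held centre [463.7 381. ] D 67.1 z 181.9
[471.32437846 370.81022713 181.        ] 12.69367442219189 -53.13501993494101 normal -43.67473808579456 8.500109986353753
```

```bash
python3 -m jog '[[0.09,0.25,0,0,0,0,1],[0.09,0.25,0,0,0,0,1],[0.09,0.25,0,0,0,0,1],[0.09,0.25,0,0,0,0,1],[0.09,0.25,0,0,0,0,1],[0.09,0.25,0,0,0,0,1],[0.09,0.25,0,0,0,0,1],[0.09,0.25,0,0,0,0,1]]'
python3 -m jog '[[0,0.0,0.1,0,0,0,1],[0,0.0,0.1,0,0,0,1],[0,0,0.025,0,0,0,1],[0,0,0,0,0,0,1],[0,0,0,0,0,0,1],[0,0,0,0,0,0,1],[0,0,0,0,0,0,1],[0,0,0,0,0,0,1]]'
python3 - <<'E'
from h import *
go(543.7,-37.8,118,-8.7)
d=snap('wrist')
p=proj(d,[[543.7,-37.8,112]])[0]; x,y=p.round().astype(int); print(p,y-60)
cv2.imwrite('pics/w4.png',cv2.resize(d['image'][y-60:y+60,x-80:x+80],None,fx=4,fy=4)[:,:,::-1])
E
```

```text
time: 15.45
tcp_pos: [544.5, -37.6, 167.0]
tcp_rot: [0.997, -0.074, 0.001, -0.0]
contact_force: [1.0, -0.8, -3.7]
width: 58.9
gripper_force: 86.2
time: 16.45
tcp_pos: [544.5, -35.9, 121.0]
tcp_rot: [0.997, -0.075, 0.0, -0.0]
contact_force: [0.1, 0.4, -2.9]
width: 58.9
gripper_force: 86.5
t 16.4 psi -8.6 tcp [544.5 -35.9 121. ] turn [-0.    -0.     0.001] shift [-0.003  0.01   0.015] w 58.9
[320.00078443 302.10444604] 242
```

View pics/w4.png

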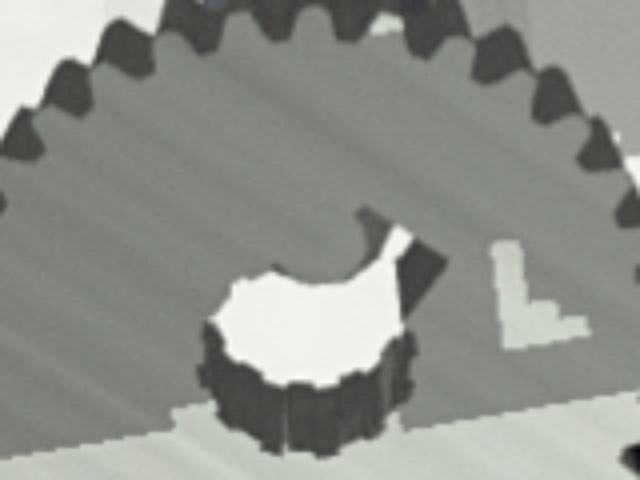

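```bash
python3 - <<'E'
from h import *
d=load('wrist')
print(at_z(d,316.75,328.25,134.5), bot.get_obs()['tcp_pos'])
# inner wall lower edge of bore at both planes
for u,v,z in((240+290/4,242+456/4,134.5),(240+290/4,242+386/4,122.5),(240+198/4,242+350/4,134.5),(240+413/4,242+350/4,134.5)): print(at_z(d,u,v,z).round(1))
E
```

```text
[544.79388532 -36.66501304 134.5       ] [544.48962739 -35.9518758  120.89707444]
[534.5 -33.6 134.5]
[534.5 -33.5 122.5]
[545.7 -27.6 134.5]
[543.  -45.4 134.5]
```

```bash
python3 -m jog '[[-0.001,0.008,0,0,0,0,1],[0,0,0,0,0,0,1],[0,0,0.04,0,0,0,1],[0,0,0.04,0,0,0,1],[0,0,0.04,0,0,0,1],[0,0,0.03,0,0,0,1],[0,0,0.0,0,0,0,1],[0,0,0,0,0,0,1]]'
```

```text
time: 17.5
tcp_pos: [544.2, -37.5, 91.1]
tcp_rot: [0.997, -0.075, 0.0, 0.0]
contact_force: [0.5, 0.2, -1.9]
width: 59.3
gripper_force: 86.5
```

```bash
python3 -m jog '[[0,0,0.05,0,0,0,1],[0,0,0.05,0,0,0,1],[0,0,0.04,0,0,0,1],[0,0,0.02,0,0,0,1],[0,0,0.01,0,0,0,1],[0,0,0.01,0,0,0,1],[0,0,0,0,0,0,1],[0,0,0,0,0,0,1]]'
```

```text
time: 18.5
tcp_pos: [544.2, -37.5, 55.0]
tcp_rot: [0.997, -0.075, 0.0, 0.0]
contact_force: [0.2, 0.6, -2.8]
width: 58.8
gripper_force: 86.5
```

```bash
python3 -m jog '[[0,0,0,0,0,0,-1],[0,0,0,0,0,0,-1],[0,0,0,0,0,0,-1],[0,0,0,0,0,0,-1],[0,0,-0.1,0,0,0,-1],[0,0,-0.2,0,0,0,-1],[0,0,-0.25,0,0,0,-1],[0,0,-0.15,0,0,0,-1]]'
python3 - <<'E'
from h import *
d=snap('wrist'); C=cloud(d);s=C.reshape(-1,3)
r=np.hypot(s[:,0]-543.7,s[:,1]+38); m=(r>18)&(r<29)&(s[:,2]>52)
print('gear top',np.percentile(s[m][:,2],[5,50,95]).round(1),'n',m.sum())
go(340,238,200,15)
E
```

```text
time: 19.5
tcp_pos: [544.8, -37.6, 199.8]
tcp_rot: [0.997, -0.075, 0.003, 0.0]
contact_force: [1.3, 0.1, -0.0]
width: 85.6
gripper_force: 0.0
gear top [ 67.9 279.9 292.7] n 8251
t 19.6 psi -8.6 tcp [545.8 -37.7 203.9] turn [ 0.001 -0.007 -0.262] shift [-0.637 -1.598  0.019] w 84.8
```

```bash
python3 -m jog '[[-0.153,-0.158,0,0,0,0,-1],[-0.153,-0.158,0,0,0,0,-1],[-0.153,-0.158,0,0,0,0,-1],[-0.153,-0.158,0,0,0,0,-1],[-0.153,-0.158,0,0,0,0,-1],[-0.153,-0.158,0.04,0,0,0,-1],[-0.153,-0.158,0.04,0,0,0,-1],[-0.153,-0.158,0.04,0,0,0,-1]]'
python3 -m jog '[[0,0,0,0,0,0,-1],[0,0,0,0,0,0,-1],[0,0,0,0,0,0,-1],[0,0,0,0,0,0,-1],[0,0,0,0,0,0,-1],[0,0,0,0,0,0,-1],[0,0,0,0,0,0,-1],[0,0,0,0,0,0,-1]]'
python3 - <<'E'
from h import *
gear(374,243,54,'g54.png'); go(374,243,200)
E
```

```text
time: 20.55
tcp_pos: [339.0, 250.2, 171.8]
tcp_rot: [0.997, -0.075, 0.001, -0.001]
contact_force: [-0.2, 0.7, 0.8]
width: 85.2
gripper_force: 0.0
time: 21.55
tcp_pos: [339.9, 249.2, 170.7]
tcp_rot: [0.997, -0.075, -0.0, 0.0]
contact_force: [0.4, 0.2, 0.4]
width: 85.7
gripper_force: 0.0
gear [374.  242.2] D 54.2 rect [374.2 242.2] [53.1 53. ] n 3740 z 12.9 pix [318. 163.]
t 21.6 psi -8.6 tcp [339.8 249.2 170.7] turn [0. 0. 0.] shift [ 0.174  0.005 -0.146] w 85.1
```

View pics/g54.png

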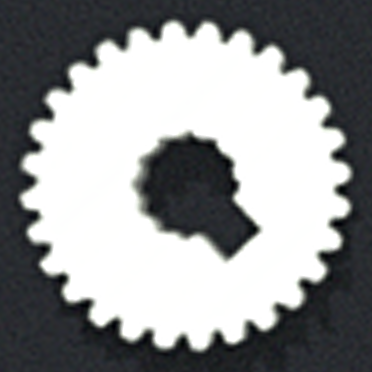

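Slot end edge runs from (260,230) to (230,258), so S is about -46° and almost no turn is needed. Gripping; I'll also write an automatic slot-angle finder and check it against this image.

```bash
python3 -m jog '[[0.1,0.009,0.1,0,0,0,-1],[0.075,0,0.15,0,0,0,-1],[0,0,0.2,0,0,0,-1],[0,0,0.18,0,0,0,-1],[0,0,0.13,0,0,0,-1],[0,0,0.06,0,0,0,-1],[0,0,0.028,0,0,0,-1],[0,0,0,0,0,0,-1]]' 80
python3 -m jog '[[0,0,0,0,0,0,1],[0,0,0,0,0,0,1],[0,0,0,0,0,0,1],[0,0,0,0,0,0,1],[0,0,0,0,0,0,1],[0,0,0,0,0,0,1],[0,0,0,0,0,0,1],[0,0,0,0,0,0,1]]'
python3 -m jog '[[0,0,-0.05,0,0,0,1],[0,0,-0.1,0,0,0,1],[0,0,-0.2,0,0,0,1],[0,0,-0.2,0,0,0,1],[0,0,-0.2,0,0,0,1],[0,0,-0.08,0,0,0,1],[0,0,0,0,0,0,1],[0,0,0,0,0,0,1]]'
cat >> h.py <<'E'
def slot(fn,px=6):
    g=cv2.cvtColor(fn if not isinstance(fn,str) else cv2.imread('pics/'+fn),cv2.COLOR_BGR2GRAY); n=g.shape[0]; k=(g<110).astype(np.uint8)
    N,l,st,ce=cv2.connectedComponentsWithStats(k); i=l[n//2-6:n//2+6,n//2-6:n//2+6]; i=np.bincount(i[i>0]).argmax(); h=(l==i)
    y,x=np.nonzero(h); 
    dt=cv2.distanceTransform(h.astype(np.uint8),cv2.DIST_L2,5); cy,cx=np.unravel_index(dt.argmax(),dt.shape)
    r=np.hypot(x-cx,y-cy)/px; m=(r>10.5)&(r<14.5)
    print('bore r',round(dt.max()/px,1),'offset mm',((cx-n/2)/px,-(cy-n/2)/px),'slot deg',round(np.degrees(np.arctan2(-(y[m]-cy).mean(),(x[m]-cx).mean())),1),m.sum())
E
python3 - <<'E'
from h import *
slot('g62.png'); slot('g54.png'); snap('wrist','w5.png'); go(543.7,-37.8,163,-7.6)
E
```

```text
time: 22.6
tcp_pos: [374.6, 242.4, 1.9]
tcp_rot: [0.997, -0.075, 0.0, -0.0]
contact_force: [0.8, -0.1, 0.4]
width: 85.0
gripper_force: 0.0
time: 23.6
tcp_pos: [375.1, 242.7, 3.2]
tcp_rot: [0.997, -0.075, 0.001, -0.001]
contact_force: [-1.5, 0.4, 6.9]
width: 50.4
gripper_force: 81.6
time: 24.6
tcp_pos: [373.6, 241.8, 165.1]
tcp_rot: [0.997, -0.075, -0.001, 0.001]
contact_force: [0.4, 0.8, -1.8]
width: 50.4
gripper_force: 83.3
bore r 7.5 offset mm (np.float64(0.3333333333333333), np.float64(-0.0)) slot deg -18.7 781
bore r 7.7 offset mm (np.float64(0.3333333333333333), np.float64(0.16666666666666666)) slot deg -46.8 857
t 24.6 psi -8.6 tcp [373.5 241.7 164.9] turn [ 0.001  0.002 -0.011] shift [1.029 1.273 0.01 ] w 50.7
```

View pics/w5.png

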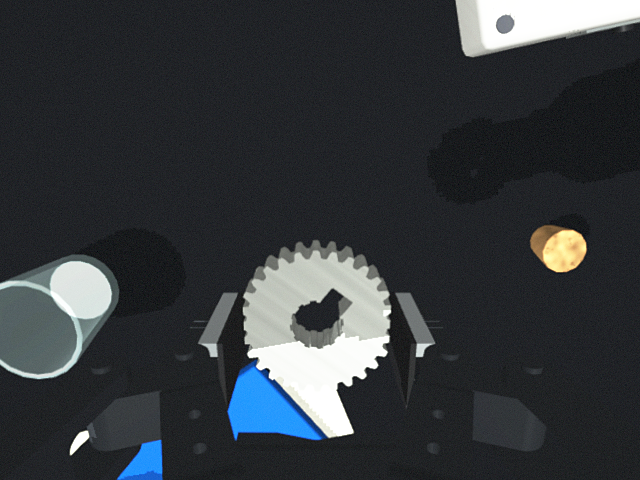

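The gear is held with its slot end edge near (335,289)–(352,303).

```bash
cat >> h.py <<'E'
def heldslot(x,y,zt,d=None):
    d=d or snap('wrist'); slot(np.ascontiguousarray(rect(d,x,y,zt,18,6)))
E
python3 - <<'E'
from h import *
d=load('wrist')
a,b=at_z(d,334,289,173.8),at_z(d,352,303,173.8)
print('normal',np.degrees(np.arctan2(b[0]-a[0],-(b[1]-a[1])))%180-180,np.hypot(*(b-a)[:2]),((a+b)/2).round(1))
for u,v in((291,325),(343,325),(318,349)): print(at_z(d,u,v,173.8).round(1))
heldslot(373.6,241.8,173.8,d)
E
python3 -m jog '[[0.128,0.16,0,0,0,0,1],[0.128,0.16,0,0,0,0,1],[0.128,0.16,0,0,0,0,1],[0.128,0.16,0,0,0,0,1],[0.128,0.16,0,0,0,0,1],[0.128,0.16,0,0,0,0,1],[0.128,0.16,0,0,0,0,1],[0.128,0.16,0,0,0,0,1]]'
python3 -m jog '[[0,0.0,0.08,0,0,0,1],[0,0.0,0.08,0,0,0,1],[0,0,0.03,0,0,0,1],[0,0,0,0,0,0,1],[0,0,0,0,0,0,1],[0,0,0,0,0,0,1],[0,0,0,0,0,0,1],[0,0,0,0,0,0,1]]'
python3 -c "
from h import *
go(543.7,-37.8,126,-7.6)"
```

```text
normal -48.56791288852139 8.087332745252297 [382.  230.8 173.8]
[373.9 250.1 173.8]
[371.1 232.3 173.8]
[363.1 242.3 173.8]
bore r 5.6 offset mm (np.float64(2.1666666666666665), np.float64(-0.3333333333333333)) slot deg -76.7 796
time: 25.65
tcp_pos: [538.2, -42.8, 165.1]
tcp_rot: [0.997, -0.075, -0.001, -0.0]
contact_force: [-0.1, 0.3, -1.5]
width: 50.4
gripper_force: 83.4
time: 26.65
tcp_pos: [538.4, -41.7, 129.4]
tcp_rot: [0.997, -0.075, 0.0, 0.0]
contact_force: [-0.8, 0.6, -0.8]
width: 50.3
gripper_force: 83.4
t 26.6 psi -8.6 tcp [538.4 -41.7 129.4] turn [ 0.    -0.    -0.011] shift [ 0.024 -0.023  0.017] w 50.3
```

```bash
python3 -m jog '[[0.028,-0.025,0,0,0,-0.02,1],[0,0,0,0,0,0,1],[0,0,0.04,0,0,0,1],[0,0,0.04,0,0,0,1],[0,0,0.04,0,0,0,1],[0,0,0.035,0,0,0,1],[0,0,0.0,0,0,0,1],[0,0,0,0,0,0,1]]'
```

```text
time: 27.65
tcp_pos: [544.7, -37.6, 98.4]
tcp_rot: [0.998, -0.059, 0.0, 0.0]
contact_force: [-0.2, -1.8, -1.7]
width: 50.3
gripper_force: 83.4
```

Through the spline top without contact. Continue to TCP z≈72.

```bash
python3 -m jog '[[0,0,0.04,0,0,0,1],[0,0,0.04,0,0,0,1],[0,0,0.03,0,0,0,1],[0,0,0.015,0,0,0,1],[0,0,0.005,0,0,0,1],[0,0,0.0,0,0,0,1],[0,0,0,0,0,0,1],[0,0,0,0,0,0,1]]'
```

```text
time: 28.65
tcp_pos: [544.7, -37.6, 72.4]
tcp_rot: [0.998, -0.059, 0.0, -0.0]
contact_force: [0.5, 0.2, -1.0]
width: 50.4
gripper_force: 83.4
```

```bash
python3 -m jog '[[0,0,0,0,0,0,-1],[0,0,0,0,0,0,-1],[0,0,0,0,0,0,-1],[0,0,0,0,0,0,-1],[0,0,-0.1,0,0,0,-1],[0,0,-0.2,0,0,0,-1],[0,0,-0.25,0,0,0,-1],[0,0,-0.09,0,0,0,-1]]'
python3 -m jog '[[-0.028,-0.208,0,0,0,0,-1],[-0.028,-0.208,0,0,0,0,-1],[-0.028,-0.208,0,0,0,0,-1],[-0.028,-0.208,0,0,0,0,-1],[-0.028,-0.208,0,0,0,0,-1],[-0.028,-0.208,0.04,0,0,0,-1],[-0.028,-0.208,0.04,0,0,0,-1],[-0.028,-0.208,0.04,0,0,0,-1]]'
python3 -m jog '[[0,0,0,0,0,0,-1],[0,0,0,0,0,0,-1],[0,0,0,0,0,0,-1],[0,0,0,0,0,0,-1],[0,0,0,0,0,0,-1],[0,0,0,0,0,0,-1],[0,0,0,0,0,0,-1],[0,0,0,0,0,0,-1]]'
python3 - <<'E'
from h import *
gear(573,294,46,'g46.png'); slot('g46.png'); go(573,294,200)
s=cloud(snap('top')).reshape(-1,3); r=np.hypot(s[:,0]-543,s[:,1]+38); m=(r>11)&(r<25)&(s[:,2]>55)
print('stack z',np.percentile(s[m][:,2],[10,50,90]).round(1))
E
```

```text
time: 29.65
tcp_pos: [545.9, -37.7, 205.9]
tcp_rot: [0.998, -0.059, 0.004, 0.0]
contact_force: [0.6, -0.1, -0.3]
width: 85.6
gripper_force: 0.0
time: 30.65
tcp_pos: [539.4, 299.5, 175.9]
tcp_rot: [0.998, -0.059, -0.0, 0.0]
contact_force: [-0.4, -0.2, -0.6]
width: 85.3
gripper_force: 0.0
time: 31.65
tcp_pos: [539.6, 298.2, 176.1]
tcp_rot: [0.998, -0.059, -0.0, -0.0]
contact_force: [-1.3, 0.3, 0.4]
width: 85.4
gripper_force: 0.0
gear [573.2 293. ] D 46.0 rect [573.4 292.9] [45.2 45. ] n 2454 z 13.0 pix [317. 164.]
bore r 7.7 offset mm (np.float64(0.3333333333333333), np.float64(0.3333333333333333)) slot deg 62.7 875
t 31.7 psi -6.8 tcp [539.6 298.2 176.2] turn [ 0. -0. -0.] shift [ 0.168  0.001 -0.119] w 85.6
stack z [77.  80.2 82.8]
```

Slot at 62.7°, so it needs -107.7° of turn. I'll grasp at psi 75 and place at psi about -32.7.

```bash
python3 -m jog '[[0,0,0,0,0,-0.1136,-1],[0,0,0,0,0,-0.1136,-1],[0,0,0,0,0,-0.1136,-1],[0,0,0,0,0,-0.1136,-1],[0,0,0,0,0,-0.1136,-1],[0,0,0,0,0,-0.1136,-1],[0,0,0,0,0,-0.1136,-1],[0,0,0,0,0,-0.1136,-1]]'
python3 -c "
from h import *
go(573.4,293,2.5)"
```

```text
time: 32.75
tcp_pos: [539.6, 298.3, 176.1]
tcp_rot: [0.792, 0.611, -0.0, 0.0]
contact_force: [-0.3, -0.0, -0.2]
width: 85.5
gripper_force: 0.0
t 32.8 psi 75.3 tcp [539.6 298.3 176.1] turn [-0.  0. -0.] shift [0.017 0.17  0.868] w 85.5
```

```bash
python3 -m jog '[[0.017,0.1,0.05,0,0,0,-1],[0,0.07,0.17,0,0,0,-1],[0,0,0.22,0,0,0,-1],[0,0,0.2,0,0,0,-1],[0,0,0.14,0,0,0,-1],[0,0,0.06,0,0,0,-1],[0,0,0.028,0,0,0,-1],[0,0,0,0,0,0,-1]]' 80
python3 -m jog '[[0,0,0,0,0,0,1],[0,0,0,0,0,0,1],[0,0,0,0,0,0,1],[0,0,0,0,0,0,1],[0,0,0,0,0,0,1],[0,0,0,0,0,0,1],[0,0,0,0,0,0,1],[0,0,0,0,0,0,1]]'
python3 -m jog '[[0,0,-0.05,0,0,0,1],[0,0,-0.1,0,0,0,1],[0,0,-0.2,0,0,0.11,1],[0,0,-0.2,0,0,0.11,1],[0,0,-0.2,0,0,0.11,1],[0,0,-0.08,0,0,0.11,1],[0,0,0,0,0,0.11,1],[0,0,0,0,0,0.11,1]]'
python3 -m jog '[[0,0,0,0,0,0.11,1],[0,0,0,0,0,0.11,1],[0,0,0,0,0,0.11,1],[0,0,0,0,0,0.11,1],[0,0,0,0,0,0.097,1],[0,0,0,0,0,0,1],[0,0,0,0,0,0,1],[0,0,0,0,0,0,1]]'
python3 -c "
from h import *
go(544,-37.8,163,-32.7)"
```

```text
time: 33.75
tcp_pos: [573.9, 292.9, 3.6]
tcp_rot: [0.793, 0.609, 0.001, 0.0]
contact_force: [-0.7, 1.1, -0.3]
width: 85.4
gripper_force: 0.0
time: 34.75
tcp_pos: [574.2, 293.1, 4.5]
tcp_rot: [0.794, 0.609, 0.001, 0.0]
contact_force: [-0.2, 0.1, 7.5]
width: 42.0
gripper_force: 81.0
time: 35.75
tcp_pos: [573.6, 292.7, 170.6]
tcp_rot: [0.991, 0.133, 0.001, -0.0]
contact_force: [-0.3, -0.3, -1.9]
width: 42.2
gripper_force: 81.2
time: 36.75
tcp_pos: [573.4, 292.7, 168.8]
tcp_rot: [0.96, -0.281, 0.0, -0.0]
contact_force: [0.6, -0.5, -0.4]
width: 42.4
gripper_force: 81.2
t 36.8 psi -32.7 tcp [573.4 292.7 168.8] turn [-0. -0.  0.] shift [0.769 1.47  0.029] w 42.4
```

```bash
python3 -m jog '[[0.096,0.184,0,0,0,0,1],[0.096,0.184,0,0,0,0,1],[0.096,0.184,0,0,0,0,1],[0.096,0.184,0,0,0,0,1],[0.096,0.184,0,0,0,0,1],[0.096,0.184,0,0,0,0,1],[0.096,0.184,0,0,0,0,1],[0.096,0.184,0,0,0,0,1]]'
python3 -m jog '[[0,0.0,0.08,0,0,0,1],[0,0.0,0.08,0,0,0,1],[0,0,0.03,0,0,0,1],[0,0,0,0,0,0,1],[0,0,0,0,0,0,1],[0,0,0,0,0,0,1],[0,0,0,0,0,0,1],[0,0,0,0,0,0,1]]'
python3 - <<'E'
from h import *
go(544,-37.8,126,-32.7)
d=snap('wrist'); p=proj(d,[[544,-37.8,140]])[0]; print(p); x,y=p.round().astype(int)
np.save('c46.npy',[x-70,y-55]); cv2.imwrite('pics/w6.png',cv2.resize(d['image'][y-55:y+55,x-70:x+70],None,fx=5,fy=5)[:,:,::-1])
E
```

```text
time: 37.75
tcp_pos: [542.9, -39.3, 168.8]
tcp_rot: [0.96, -0.281, 0.0, -0.0]
contact_force: [0.1, -1.1, -0.2]
width: 42.2
gripper_force: 81.3
time: 38.75
tcp_pos: [543.3, -38.0, 130.8]
tcp_rot: [0.959, -0.282, 0.0, -0.0]
contact_force: [-0.2, 0.0, -1.6]
width: 42.0
gripper_force: 81.3
t 38.8 psi -32.8 tcp [543.3 -38.  130.8] turn [-0.    -0.    -0.001] shift [ 0.002 -0.003  0.024] w 42.0
[313.23262776 322.68763006]
```

View pics/w6.png

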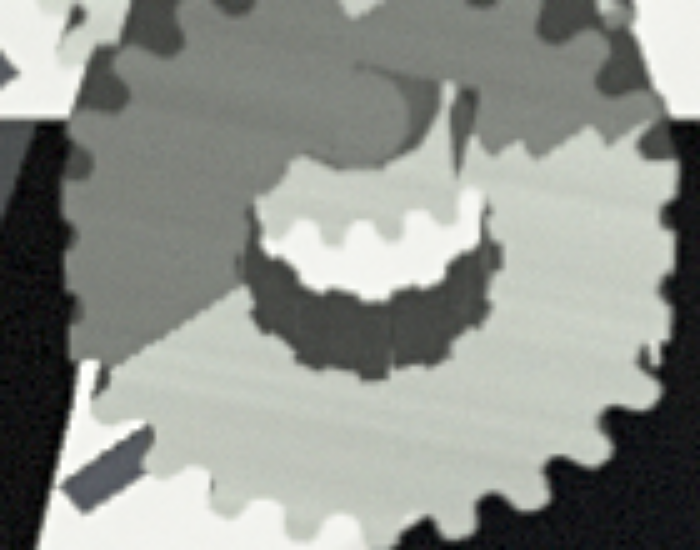

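Slot end edge runs from (355,65) to (478,88), about -44° to -47° in world, which is aligned. The nose is visible at (340,110). Check the bore centre, then lower.

```bash
python3 - <<'E'
from h import *
d=load('wrist'); o=np.load('c46.npy')
l,r,b=[at_z(d,o[0]+u/5,o[1]+v/5,138.3)[:2] for u,v in((243,255),(500,255),(372,379))]
print((l+r)/2, b, b+ np.linalg.norm(l-r)/2*np.array([np.cos(np.radians(-32.7)),np.sin(np.radians(-32.7))]), np.linalg.norm(l-r))
print(bot.get_obs()['tcp_pos'])
E
```

```text
[543.68229253 -39.26977142] [535.47180632 -34.02329942] [543.00359601 -38.85862246] 17.900637418070875
[543.29549845 -38.03927034 130.71484308]
```

```bash
python3 -m jog '[[-0.001,-0.005,0,0,0,0,1],[0,0,0,0,0,0,1],[0,0,0.04,0,0,0,1],[0,0,0.04,0,0,0,1],[0,0,0.04,0,0,0,1],[0,0,0.04,0,0,0,1],[0,0,0.0,0,0,0,1],[0,0,0,0,0,0,1]]'
```

```text
time: 39.8
tcp_pos: [543.7, -37.1, 98.8]
tcp_rot: [0.959, -0.282, 0.0, -0.0]
contact_force: [0.8, -0.7, -0.4]
width: 41.9
gripper_force: 81.3
```

```bash
python3 -m jog '[[0,0,0.03,0,0,0,1],[0,0,0.02,0,0,0,1],[0,0,0.012,0,0,0,1],[0,0,0.004,0,0,0,1],[0,0,0,0,0,0,1],[0,0,0,0,0,0,1],[0,0,0,0,0,0,1],[0,0,0,0,0,0,1]]'
python3 -m jog '[[0,0,0,0,0,0,-1],[0,0,0,0,0,0,-1],[0,0,0,0,0,0,-1],[0,0,0,0,0,0,-1],[0,0,-0.1,0,0,0,-1],[0,0,-0.2,0,0,0,-1],[0,0,-0.2,0,0,0,-1],[0,0,-0.1,0,0,0,-1]]'
python3 -m jog '[[-0.021,0.19,0,0,0,0,-1],[-0.021,0.19,0,0,0,0,-1],[-0.021,0.19,0,0,0,0,-1],[-0.021,0.19,0,0,0,0,-1],[-0.021,0.19,0,0,0,0,-1],[-0.021,0.19,0.05,0,0,0,-1],[-0.021,0.19,0.05,0,0,0,-1],[-0.021,0.19,0.05,0,0,0,-1]]'
python3 -m jog '[[0,0,0,0,0,0,-1],[0,0,0,0,0,0,-1],[0,0,0,0,0,0,-1],[0,0,0,0,0,0,-1],[0,0,0,0,0,0,-1],[0,0,0,0,0,0,-1],[0,0,0,0,0,0,-1],[0,0,0,0,0,0,-1]]'
python3 - <<'E'
from h import *
try: gear(381,-293,38,'g38.png'); slot('g38.png')
except Exception as e: print(e)
go(381,-293,200)
s=cloud(snap('top')).reshape(-1,3); r=np.hypot(s[:,0]-543,s[:,1]+38); m=(r>11)&(r<22)&(s[:,2]>55)
print('stack z',np.percentile(s[m][:,2],[10,50,90]).round(1))
E
```

```text
time: 40.8
tcp_pos: [543.6, -37.1, 85.5]
tcp_rot: [0.959, -0.282, 0.0, -0.0]
contact_force: [-0.2, -0.2, -1.6]
width: 42.2
gripper_force: 81.3
time: 41.8
tcp_pos: [544.5, -37.2, 209.7]
tcp_rot: [0.959, -0.282, 0.003, -0.0]
contact_force: [0.1, 1.0, -0.8]
width: 85.5
gripper_force: 0.0
time: 42.8
tcp_pos: [349.9, -275.3, 175.1]
tcp_rot: [0.959, -0.282, -0.0, -0.0]
contact_force: [0.6, 0.1, 0.1]
width: 85.5
gripper_force: 0.0
time: 43.8
tcp_pos: [350.8, -274.6, 175.3]
tcp_rot: [0.959, -0.282, -0.0, -0.0]
contact_force: [-0.6, 0.3, -0.1]
width: 85.3
gripper_force: 0.0
gear [ 381.5 -291.6] D 38.3 rect [ 381.6 -291.6] [37.1 37.2] n 1463 z 12.9 pix [312. 163.]
bore r 7.3 offset mm (np.float64(0.3333333333333333), np.float64(-0.16666666666666666)) slot deg 32.0 846
t 43.9 psi -32.8 tcp [ 350.8 -274.6  175.4] turn [-0.  0. -0.] shift [ 0.177 -0.004 -0.123] w 85.5
stack z [88.  92.1 95.4]
```

```bash
python3 -m jog '[[0,0,0,0,0,-0.108,-1],[0,0,0,0,0,-0.108,-1],[0,0,0,0,0,-0.108,-1],[0,0,0,0,0,-0.108,-1],[0,0,0,0,0,-0.108,-1],[0,0,0,0,0,-0.108,-1],[0,0,0,0,0,-0.108,-1],[0,0,0,0,0,-0.108,-1]]'
python3 -c "
from h import *
go(381.7,-291.6,3)"
```

```text
time: 44.9
tcp_pos: [350.8, -274.6, 175.4]
tcp_rot: [0.923, 0.385, 0.0, -0.0]
contact_force: [0.5, -0.4, 0.4]
width: 85.7
gripper_force: 0.0
t 44.9 psi 45.3 tcp [ 350.8 -274.6  175.4] turn [-0. -0.  0.] shift [0.048 0.17  0.862] w 85.7
```

```bash
python3 -m jog '[[0.048,0.1,0.05,0,0,0,-1],[0,0.07,0.17,0,0,0,-1],[0,0,0.22,0,0,0,-1],[0,0,0.2,0,0,0,-1],[0,0,0.14,0,0,0,-1],[0,0,0.06,0,0,0,-1],[0,0,0.022,0,0,0,-1],[0,0,0,0,0,0,-1]]' 80
python3 -m jog '[[0,0,0,0,0,0,1],[0,0,0,0,0,0,1],[0,0,0,0,0,0,1],[0,0,0,0,0,0,1],[0,0,0,0,0,0,1],[0,0,0,0,0,0,1],[0,0,0,0,0,0,1],[0,0,0,0,0,0,1]]'
python3 -m jog '[[0,0,-0.05,0,0,0,1],[0,0,-0.1,0,0,0,1],[0,0,-0.2,0,0,0.11,1],[0,0,-0.2,0,0,0.11,1],[0,0,-0.2,0,0,0.11,1],[0,0,-0.1,0,0,0.11,1],[0,0,0,0,0,0.11,1],[0,0,0,0,0,0.11,1]]'
python3 -m jog '[[0,0,0,0,0,0.1,1],[0,0,0,0,0,0.096,1],[0,0,0,0,0,0,1],[0,0,0,0,0,0,1],[0,0,0,0,0,0,1],[0,0,0,0,0,0,1],[0,0,0,0,0,0,1],[0,0,0,0,0,0,1]]'
python3 -c "
from h import *
go(544,-38,173,-31.7)"
```

```text
time: 45.9
tcp_pos: [382.2, -292.2, 4.0]
tcp_rot: [0.924, 0.383, 0.0, 0.001]
contact_force: [0.5, 0.4, -0.1]
width: 85.4
gripper_force: 0.0
time: 46.9
tcp_pos: [382.2, -292.2, 4.3]
tcp_rot: [0.924, 0.383, 0.0, 0.001]
contact_force: [0.2, 0.8, 5.4]
width: 34.5
gripper_force: 79.1
time: 47.9
tcp_pos: [381.7, -291.8, 173.7]
tcp_rot: [0.992, -0.128, 0.0, 0.0]
contact_force: [0.7, -0.5, -1.0]
width: 33.9
gripper_force: 79.9
time: 48.9
tcp_pos: [381.7, -291.8, 173.0]
tcp_rot: [0.961, -0.276, -0.0, -0.0]
contact_force: [0.6, 0.0, -1.3]
width: 34.2
gripper_force: 79.9
t 48.9 psi -32.0 tcp [ 381.7 -291.8  173. ] turn [-0.     0.    -0.004] shift [ 0.024 -1.506 -0.   ] w 34.2
```

```bash
python3 -m jog '[[0.003,-0.188,0,0,0,0,1],[0.003,-0.188,0,0,0,0,1],[0.003,-0.188,0,0,0,0,1],[0.003,-0.188,0,0,0,0,1],[0.003,-0.188,0,0,0,0,1],[0.003,-0.188,0,0,0,0,1],[0.003,-0.188,0,0,0,0,1],[0.003,-0.188,0,0,0,0,1]]'
python3 -m jog '[[0,0.0,0.08,0,0,0,1],[0,0.0,0.08,0,0,0,1],[0,0,0.05,0,0,0,1],[0,0,0,0,0,0,1],[0,0,0,0,0,0,1],[0,0,0,0,0,0,1],[0,0,0,0,0,0,1],[0,0,0,0,0,0,1]]'
python3 - <<'E'
from h import *
go(544,-37.8,126,-32.7)
d=snap('wrist'); p=proj(d,[[544,-37.8,140]])[0]; print(p); x,y=p.round().astype(int)
np.save('c46.npy',[x-70,y-55]); cv2.imwrite('pics/w7.png',cv2.resize(d['image'][y-55:y+55,x-70:x+70],None,fx=5,fy=5)[:,:,::-1])
E
```

```text
time: 49.9
tcp_pos: [545.9, -38.2, 173.0]
tcp_rot: [0.961, -0.276, 0.0, 0.0]
contact_force: [0.7, -0.4, -0.6]
width: 34.2
gripper_force: 79.9
time: 50.9
tcp_pos: [545.4, -39.3, 131.2]
tcp_rot: [0.961, -0.276, 0.0, -0.0]
contact_force: [-0.2, -0.4, -1.0]
width: 34.2
gripper_force: 80.0
t 50.9 psi -32.0 tcp [545.4 -39.3 131.2] turn [-0.    -0.     0.007] shift [-0.01  -0.003  0.026] w 34.2
[313.29608413 328.48919103]
```

View pics/w7.png

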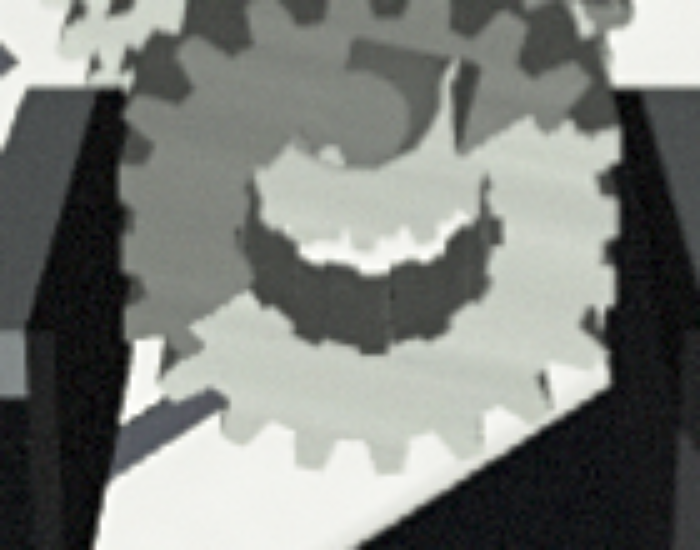

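Slot end edge runs from (352,38) to (480,65), about -44°, which is aligned.

```bash
python3 - <<'E'
from h import *
d=load('wrist'); o=np.load('c46.npy'); z=131.2-4.3+12; p=np.radians(-32)
l,r,b=[at_z(d,o[0]+u/5,o[1]+v/5,z)[:2] for u,v in((242,228),(499,228),(372,353))]
print((l+r)/2, b+ 8.95*np.array([np.cos(p),np.sin(p)]), np.linalg.norm(l-r))
print(bot.get_obs()['tcp_pos'])
E
```

```text
[546.03751835 -40.64004054] [545.26095179 -40.26579073] 17.876347773962607
[545.41258442 -39.35876817 131.1576577 ]
```

```bash
python3 -m jog '[[-0.014,-0.005,0,0,0,0,1],[0,0,0,0,0,0,1],[0,0,0.04,0,0,0,1],[0,0,0.04,0,0,0,1],[0,0,0.03,0,0,0,1],[0,0,0.03,0,0,0,1],[0,0,0.0,0,0,0,1],[0,0,0,0,0,0,1]]'
```

```text
time: 51.95
tcp_pos: [543.6, -37.0, 103.2]
tcp_rot: [0.961, -0.276, 0.0, -0.0]
contact_force: [0.3, -0.0, -0.5]
width: 34.0
gripper_force: 80.0
```

```bash
python3 -m jog '[[0,0,0.015,0,0,0,1],[0,0,0.01,0,0,0,1],[0,0,0.005,0,0,0,1],[0,0,0,0,0,0,1],[0,0,0,0,0,0,1],[0,0,0,0,0,0,-1],[0,0,0,0,0,0,-1],[0,0,0,0,0,0,-1]]'
python3 -m jog '[[0,0,0,0,0,0,-1],[0,0,-0.1,0,0,0,-1],[0,0,-0.2,0,0,0,-1],[0,0,-0.2,0,0,0,-1],[-0.15,-0.15,0,0,0,0,-1],[-0.15,-0.15,0,0,0,0,-1],[-0.15,-0.15,0,0,0,0,-1],[0,0,0,0,0,0,-1]]'
python3 -m jog '[[0,0,0,0,0,0,-1],[0,0,0,0,0,0,-1],[0,0,0,0,0,0,-1],[0,0,0,0,0,0,-1],[0,0,0,0,0,0,-1],[0,0,0,0,0,0,-1],[0,0,0,0,0,0,-1],[0,0,0,0,0,0,-1]]'
python3 - <<'E'
from h import *
go(506,89,200)
d=snap('wrist'); s=cloud(d).reshape(-1,3); im=d['image'].reshape(-1,3).astype(int)
br=(im[:,0]-im[:,2]>60)
m=(np.hypot(s[:,0]-535,s[:,1]-71)<22)&(s[:,2]>76)&(s[:,2]<83)&br
q=s[m][:,:2]; print(m.sum(),cv2.minEnclosingCircle(q.astype(np.float32)),np.median(s[m][:,2]))
for a in range(-30,30,5):
    w=[]
    for k in range(3):
        t=np.radians(a+60*k); e=q@[np.cos(t),np.sin(t)]; w.append(np.percentile(e,99.5)-np.percentile(e,.5))
    print(a,np.round(w,1))
cv2.imwrite('pics/nut.png',rect(d,535,71,79,20,14))
s=cloud(snap('top')).reshape(-1,3); r=np.hypot(s[:,0]-543,s[:,1]+38); m=(r>11)&(r<18)&(s[:,2]>55)
print('stack z',np.percentile(s[m][:,2],[10,50,90]).round(1))
E
```

```text
time: 52.95
tcp_pos: [543.6, -37.0, 97.1]
tcp_rot: [0.961, -0.276, 0.0, -0.0]
contact_force: [-0.5, -0.5, 0.1]
width: 84.9
gripper_force: 0.0
time: 53.95
tcp_pos: [514.6, 89.4, 198.9]
tcp_rot: [0.962, -0.274, 0.001, -0.001]
contact_force: [0.8, 0.1, 0.1]
width: 85.3
gripper_force: 0.0
time: 54.95
tcp_pos: [514.9, 87.1, 197.0]
tcp_rot: [0.961, -0.276, 0.0, -0.0]
contact_force: [-0.2, -1.3, 0.2]
width: 85.6
gripper_force: 0.0
t 55.0 psi -32.0 tcp [514.9  87.1 197. ] turn [-0. -0.  0.] shift [-0.043  0.015 -0.015] w 85.6
1194 ((535.7611083984375, 71.74698638916016), 14.627795219421387) 79.89159034485792
-30 [27.5 27.4 27.5]
-25 [27.5 27.3 27.5]
-20 [27.2 27.1 27.2]
-15 [26.8 26.7 27. ]
-10 [26.4 26.3 26.4]
-5 [25.8 25.8 25.8]
0 [25.4 25.5 25.5]
5 [25.7 25.8 25.8]
10 [26.4 26.4 26.1]
15 [26.7 26.9 26.7]
20 [27.1 27.2 27.1]
25 [27.4 27.5 27.3]
stack z [ 94.7 103.9 106.1]
```

View pics/nut.png

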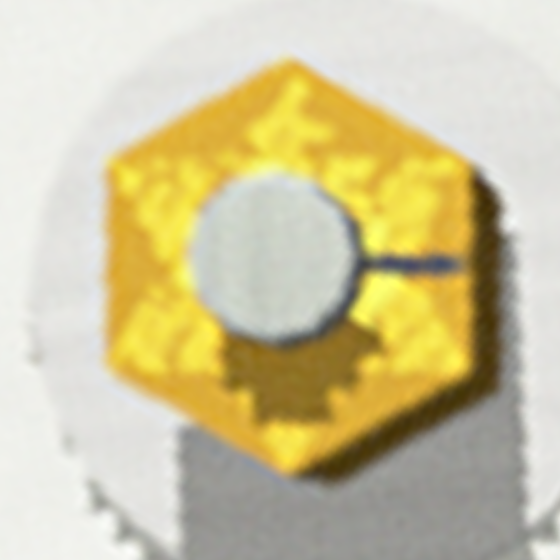

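The nut flats face 0°, 60° and so on, with the index mark at 0° at (410,263) and the centre at about (535.6,71.8). I'll wind the wrist to psi 210 so the tightening can be done in one grip.

```bash
for i in 1 2 ; do :; done
python3 -m jog '[[0,0,0,0,0,-0.112,-1],[0,0,0,0,0,-0.112,-1],[0,0,0,0,0,-0.112,-1],[0,0,0,0,0,-0.112,-1],[0,0,0,0,0,-0.112,-1],[0,0,0,0,0,-0.112,-1],[0,0,0,0,0,-0.112,-1],[0,0,0,0,0,-0.112,-1]]'
python3 -m jog '[[0,0,0,0,0,-0.112,-1],[0,0,0,0,0,-0.112,-1],[0,0,0,0,0,-0.112,-1],[0,0,0,0,0,-0.112,-1],[0,0,0,0,0,-0.112,-1],[0,0,0,0,0,-0.112,-1],[0,0,0,0,0,-0.112,-1],[0,0,0,0,0,-0.112,-1]]'
python3 -m jog '[[0,0,0,0,0,-0.112,-1],[0,0,0,0,0,-0.112,-1],[0,0,0,0,0,-0.112,-1],[0,0,0,0,0,-0.112,-1],[0,0,0,0,0,-0.112,-1],[0,0,0,0,0,-0.112,-1],[0,0,0,0,0,-0.112,-1],[0,0,0,0,0,-0.112,-1]]'
python3 -c "
from h import *
go(535.6,71.8,62,210); print(bot.get_obs()['joint_positions'].round(2))"
```

```text
time: 56.05
tcp_pos: [514.9, 87.1, 197.0]
tcp_rot: [0.91, 0.414, 0.0, -0.0]
contact_force: [-0.7, 0.3, 0.1]
width: 85.4
gripper_force: 0.0
time: 57.05
tcp_pos: [514.9, 87.1, 197.0]
tcp_rot: [0.426, 0.905, 0.0, -0.0]
contact_force: [-0.2, 0.3, 0.1]
width: 85.4
gripper_force: 0.0
time: 58.05
tcp_pos: [514.9, 87.1, 197.0]
tcp_rot: [-0.261, 0.965, 0.0, -0.0]
contact_force: [0.5, -0.1, 0.7]
width: 85.3
gripper_force: 0.0
t 58.0 psi -149.8 tcp [514.9  87.1 197. ] turn [ 0.    -0.     0.002] shift [-0.051 -0.118  0.675] w 85.3
[ 0.1  -0.12  1.5   0.    1.76 -2.  ]
```

```bash
python3 -m jog '[[-0.051,-0.118,0,0,0,0,-1],[0,0,0.15,0,0,0,-1],[0,0,0.2,0,0,0,-1],[0,0,0.18,0,0,0,-1],[0,0,0.1,0,0,0,-1],[0,0,0.05,0,0,0,-1],[0,0,0.01,0,0,0,-1],[0,0,0,0,0,0,1]]' 70
python3 -m jog '[[0,0,0,0,0,0,1],[0,0,0,0,0,0,1],[0,0,0,0,0,0,1],[0,0,0,0,0,0,1],[0,0,0,0,0,0,1],[0,0,0,0,0,0,1],[0,0,0,0,0,0,1],[0,0,0,0,0,0,1]]'
python3 -m jog '[[0,0,0,0,0,0.05,1],[0,0,0,0,0,0.1,1],[0,0,0,0,0,0.1,1],[0,0,0,0,0,0.1,1],[0,0,0,0,0,0.1,1],[0,0,0,0,0,0.1,1],[0,0,0,0,0,0.1,1],[0,0,0,0,0,0.05,1]]'
python3 -c "
from h import *
go(535.6,71.8,60); o=bot.get_obs(); print(o['torque'],o['contact_force'])"
```

```text
time: 59.05
tcp_pos: [536.3, 71.7, 60.3]
tcp_rot: [-0.258, 0.966, -0.0, 0.001]
contact_force: [0.1, 0.5, -0.1]
width: 69.7
gripper_force: 0.0
time: 60.05
tcp_pos: [535.5, 72.3, 60.0]
tcp_rot: [-0.258, 0.966, 0.001, 0.0]
contact_force: [-3.4, 2.6, 6.2]
width: 24.6
gripper_force: 70.2
time: 61.05
tcp_pos: [535.5, 72.8, 60.0]
tcp_rot: [0.286, 0.958, 0.001, -0.0]
contact_force: [-3.7, 4.3, 5.4]
width: 24.5
gripper_force: 70.2
t 61.0 psi 146.7 tcp [535.5  72.8  60. ] turn [ 0.001 -0.001 -0.   ] shift [-0.003 -0.004  0.   ] w 24.5
[0.61899225 0.61001245 0.16127097] [-3.72682361  4.32960808  5.38396586]
```

```bash

python3 -m jog '[[0,0,0,0,0,0.1,1],[0,0,0,0,0,0.1,1],[0,0,0,0,0,0.1,1],[0,0,0,0,0,0.1,1],[0,0,0,0,0,0.1,1],[0,0,0,0,0,0.1,1],[0,0,0,0,0,0.1,1],[0,0,0,0,0,0.1,1]]'
python3 -m jog '[[0,0,0,0,0,0.1,1],[0,0,0,0,0,0.1,1],[0,0,0,0,0,0.1,1],[0,0,0,0,0,0.1,1],[0,0,0,0,0,0.1,1],[0,0,0,0,0,0.1,1],[0,0,0,0,0,0.05,1],[0,0,0,0,0,0,1]]'
python3 -c "
from h import *
go(535.6,71.8,60); o=bot.get_obs(); print(o['torque'],o['contact_force'],o['gripper_force'],o['joint_positions'][5])"
```

```text
time: 62.05
tcp_pos: [535.9, 73.0, 60.1]
tcp_rot: [0.795, 0.606, 0.001, -0.0]
contact_force: [-0.6, 5.3, 4.2]
width: 24.1
gripper_force: 70.1
time: 63.05
tcp_pos: [536.2, 72.7, 60.0]
tcp_rot: [0.99, 0.143, 0.001, -0.001]
contact_force: [0.8, 5.7, 4.6]
width: 24.3
gripper_force: 70.1
t 63.0 psi 16.4 tcp [536.2  72.7  60. ] turn [-0.001 -0.002  0.   ] shift [-0.004  0.003  0.   ] w 24.3
[ 0.96336989  0.03792804 -0.18907876] [0.77571042 5.73943175 4.64909701] 70.0972331687808 1.3543058893380218
```

```bash

python3 -m jog '[[0,0,0,0,0,0.025,1],[0,0,0,0,0,0.025,1],[0,0,0,0,0,0.025,1],[0,0,0,0,0,0.025,1],[0,0,0,0,0,0.025,1],[0,0,0,0,0,0.025,1],[0,0,0,0,0,0.025,1],[0,0,0,0,0,0.025,1]]'
python3 -c "
from h import *
o=bot.get_obs(); print(psi(),o['torque'],o['effort'][5])"
python3 -m jog '[[0,0,0,0,0,0.02,1],[0,0,0,0,0,0.02,1],[0,0,0,0,0,0.02,1],[0,0,0,0,0,0.02,1],[0,0,0,0,0,0.02,1],[0,0,0,0,0,0.02,1],[0,0,0,0,0,0.02,1],[0,0,0,0,0,0.02,1]]'
python3 -c "
from h import *
o=bot.get_obs(); print(psi(),o['torque'],o['effort'][5])"
```

```text
time: 64.05
tcp_pos: [536.3, 72.6, 60.1]
tcp_rot: [1.0, -0.013, 0.001, -0.001]
contact_force: [0.3, 5.0, 5.3]
width: 24.3
gripper_force: 70.1
-1.5318740142583025 [0.86219682 0.04016786 0.13727179] -0.2928066160529852
time: 65.05
tcp_pos: [536.2, 72.5, 60.0]
tcp_rot: [0.99, -0.138, 0.001, -0.001]
contact_force: [0.6, 5.1, 5.2]
width: 24.6
gripper_force: 70.1
-15.921721700073007 [ 0.76633936 -0.00186403  0.18232359] -0.21049587987363338
```

```bash

python3 -m jog '[[0,0,0,0,0,0.015,1],[0,0,0,0,0,0.015,1],[0,0,0,0,0,0.015,1],[0,0,0,0,0,0.015,1],[0,0,0,0,0,0.015,1],[0,0,0,0,0,0.015,1],[0,0,0,0,0,0.015,1],[0,0,0,0,0,0.015,1]]'
python3 -c "
from h import *
o=bot.get_obs(); print(psi(),o['torque'],o['effort'][5])"
python3 -m jog '[[0,0,0,0,0,0.012,1],[0,0,0,0,0,0.012,1],[0,0,0,0,0,0.012,1],[0,0,0,0,0,0.012,1],[0,0,0,0,0,0.012,1],[0,0,0,0,0,0.012,1],[0,0,0,0,0,0,1],[0,0,0,0,0,0,1]]'
python3 -c "
from h import *
o=bot.get_obs(); print(psi(),o['torque'],o['effort'][5])"
```

```text
time: 66.05
tcp_pos: [536.2, 72.4, 60.0]
tcp_rot: [0.973, -0.231, 0.001, -0.001]
contact_force: [-0.2, 3.3, 5.5]
width: 24.5
gripper_force: 70.2
-26.709037972703875 [0.74066379 0.06852402 0.30828333] -0.03846547217108309
time: 67.05
tcp_pos: [535.9, 72.5, 60.1]
tcp_rot: [0.958, -0.285, 0.0, -0.001]
contact_force: [0.3, 4.5, 7.7]
width: 24.1
gripper_force: 86.5
-33.15115799823667 [0.77627055 0.11303264 1.26096239] 1.2643268331885338
```

Torque jumped to 1.26 N·m, so the nut is at its stop. Release, rise and check the whole scene.

```bash

python3 -m jog '[[0,0,0,0,0,0,-1],[0,0,0,0,0,0,-1],[0,0,0,0,0,0,-1],[0,0,0,0,0,0,-1],[0,0,-0.1,0,0,0,-1],[0,0,-0.2,0,0,0,-1],[0,0,-0.25,0,0,0,-1],[0,0,-0.15,0,0,0,-1]]'
python3 -m jog '[[-0.2,0,0,0,0,0,-1],[-0.1,0,0,0,0,0,-1],[0,0,0,0,0,0,-1],[0,0,0,0,0,0,-1],[0,0,0,0,0,0,-1],[0,0,0,0,0,0,-1],[0,0,0,0,0,0,-1],[0,0,0,0,0,0,-1]]'
python3 - <<'E'
from h import *
d=snap('wrist','end_w.png'); s=cloud(d).reshape(-1,3); im=d['image'].reshape(-1,3).astype(int)
m=(np.hypot(s[:,0]-535,s[:,1]-71)<22)&(s[:,2]>76)&(s[:,2]<83)&(im[:,0]-im[:,2]>60)
q=s[m][:,:2]; w=[]
for a in range(-30,30):
    t=np.radians(a+60*np.arange(3)); e=q@np.array([np.cos(t),np.sin(t)]); w.append(np.mean(np.percentile(e,99.5,0)-np.percentile(e,.5,0)))
print('flat angle',np.argmin(w)-30)
g=cv2.cvtColor(rect(d,535.6,71.8,79,20,14),cv2.COLOR_BGR2GRAY)
pol=[(min(g[int(280-14*r*np.sin(t)),int(280+14*r*np.cos(t))] for r in(8,)) if 0 else np.mean([g[int(280-14*r*np.sin(t)),int(280+14*r*np.cos(t))] for r in(8.5,9.5,10.5)]),a) for a in range(-180,180,2) for t in[np.radians(a)]]
print('darkest',sorted(pol)[:8])
t=cloud(snap('top','end_top.png')).reshape(-1,3)
r=np.hypot(t[:,0]-543,t[:,1]+38); k=(r>11)&(r<17)&(t[:,2]>55); print('stack',np.percentile(t[k][:,2],[50,90]).round(1))
k=(np.hypot(t[:,0]-590,t[:,1]+342)<60)&(t[:,2]>60)&(t[:,2]<110); print('cap',t[k].mean(0).round(1),k.sum())
for c in((725,138),(740,-140)):
    k=(np.hypot(t[:,0]-c[0],t[:,1]-c[1])<70)&(t[:,2]>150); print('flask top',t[k].mean(0).round(0),t[k][:,2].max().round(0),k.sum())
E
```

```text
time: 68.05
tcp_pos: [536.3, 71.7, 204.0]
tcp_rot: [0.958, -0.287, 0.003, -0.001]
contact_force: [0.7, 0.1, 0.5]
width: 85.5
gripper_force: 0.0
time: 69.05
tcp_pos: [485.4, 104.5, 198.9]
tcp_rot: [0.958, -0.287, -0.0, 0.0]
contact_force: [0.5, 0.2, -0.2]
width: 85.2
gripper_force: 0.0
flat angle 4
darkest [(np.float64(89.0), 122), (np.float64(94.66666666666667), 124), (np.float64(109.0), 120), (np.float64(112.33333333333333), -96), (np.float64(112.66666666666667), -80), (np.float64(112.66666666666667), -76), (np.float64(113.33333333333333), -98), (np.float64(113.33333333333333), -92)]
stack [103.8 106. ]
cap [ 587.5 -341.1   79. ] 241
flask top [730. 140. 182.] 190.0 119
flask top [ 728. -141.  197.] 211.0 134
```

View pics/end_w.png

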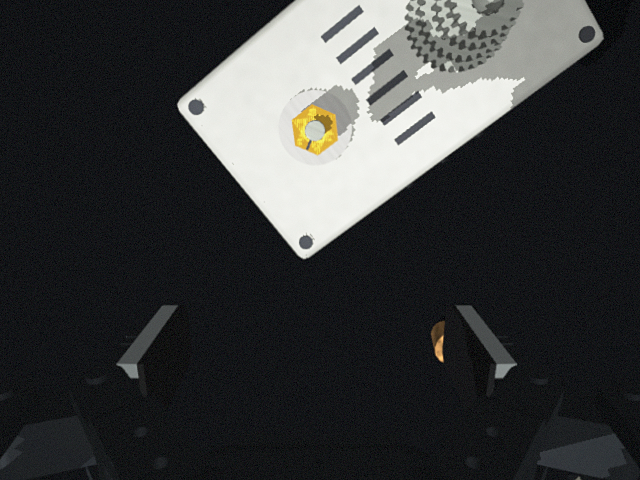

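The mark sits at (308,146), meaning the nut turned about 237° to its stop. The stack measures 104 mm, as it should, and the cap and both flasks are standing. Handing in.

```bash
python3 -c "
from station import job
print(job.finish_job())"
```

```text
the job is handed in; nothing more can be done
None
```

The job is handed in at about 69 s on the robot clock: the dust cap is in the white tray, all four gears are home in order on the hub, the clamp nut is turned to its stop, and both flasks are still standing.

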